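Hold the vial block home in the evaporator

ROBOT

A 6-joint arm with a two-finger parallel gripper is mounted at the origin on a cart in front of the work surface, level with it; the furniture and walls round the work are solid. World frame = base frame: x ahead of the robot, y to its left, z up, the work surface at z = 0. Lengths are in mm, angles in rad, forces in N, time in s.
With the tool pointing down it reaches from about 300 to 875 mm from the base axis. Payload 4.2 kg.
Tool frame: the origin (TCP) lies midway between the tips of the shut fingers; the grasp point (between the pads) lies behind it (grip_point_offset is the z of the grasp point in the tool frame, in mm); z points along the fingers, y is the direction in which the jaws open and shut (so a half turn about z gives the same grasp; the last joint's range is limited). The gripper opens to 85 mm and grips with 20 to 120 N. Pads are 22 mm wide; open, the fingers measure 114 mm over their backs; the gripper's body (76 mm by 85 mm) begins 54 mm behind the grasp point. The pads swing forward as they close: fully open they stand 13 mm farther back than shut.
Start: joints at [1.253, 0.32, 1.565, -0, 1.257, -0.02], TCP at [168.717, 549.705, 231.338] pointing down, gripper open.
Joint ranges: [-3.11, 3.11], [-0.84, 2.01], [0.21, 2.61], [-1.34, 4.49], [0.05, 2.63], [-2.56, 2.56]. Speed limits (rad/s): [2.57, 2.57, 3.14, 3.14, 3.14, 3.14].

INTERFACE

Orientations are given as a 3x3 rotation matrix whose columns are the frame's x, y, z axes.
In Python, from bench import * gives the robot as it stands.
- The arm moves only by the tool move_arm, never from a script. Its argument "plan" is a list that holds one entry, the list of rows, each a list of 5 numbers: the finger opening in m, from 0 to 0.0854, then the shift along the world's x, y, z in m, then the turn about the world's z in rad. A call has 1 to 12 rows; each row shifts and turns the pose as measured when the row begins; what a row does not reach is not made up. A row lasts 1/8 s, in which the tool goes at most 62.5 mm and 10.7 degrees, less where a joint would pass 70% of its speed; a pose out of reach is approached as far as the arm can. A call with a gripper value outside its range is refused whole. The fingers move at their own pace and stop on an object; "newtons" is the grip in N (left out, the last holds). Time passes only in rows, so rows that do not move let the fingers close. It gives the time, the measured TCP pose, the force and the opening at its end, in the units of the state.
- get_obs(): the state, without advancing time (a new reading comes with each control period).
- snapshot(name): name is "scene" or "top" or "wrist"; returns (picture, depth): 384x512x3 uint8, red, green, blue; 384x512 float32, mm along the optical axis (not along the pixel's ray), 0 where there is no reading.
- get_calibration(name): a dict with "fx", "fy", "cx", "cy" (pixels), "T" (4x4, takes a point from camera to world coordinates). Camera axes: x right, y down, z forward; pixel columns grow to the right and rows downward; lengths in mm; the calibration is good to about 2 mm. A picture is of the moment at which its call begins: read the wrist's pose just before it. get_calibration takes no time and is no camera call; for the wrist camera it gives the pose at the moment of the call.
- finish_job(): hands the job in, once; it reports no verdict.
The state is a dict: "t": time; "joint_positions": joint angles; "qd": joint speeds; "joint_efforts": joint torques, N m; "eef_pos": TCP position; "orientation": TCP orientation; "wrist_force": force on the tool from outside, world axes, zero at the start; "moment": the same for the moment, N m; "grip_width": finger opening in mm.
Only numpy, scipy, OpenCV 4.12 (cv2) and the standard library are available. Lean on these libraries where they do the work, as an engineer would, in place of code of your own. Each camera call takes 0.05 s, during which the arm holds its last target.

TASK

Fit the vial block with three bores into the sample evaporator and hold it for a colleague who will do up the thumbscrews behind the fence: push the stand's side lever right down so that the needle head is fully up, then bring the block by its handle, bores first, in under the needles between the two feet, square against the dark foam pad. Press it on the pad with a steady push of about 11 N (the foam gives 5 to 6 mm), flat on the bench, without crushing the pad, and finish while still holding and pressing: do not let go. Nothing may bump the needle head, and the two-bore block and the other things stay where they are.

Things in the scene. Friction and masses are not known exactly. Their poses are not given: they have to be found in the camera images.
- stand: White evaporator stand fixed to the bench, 203 mm high. Origin: on the bench, in the middle of the front face of the relaxed pad; x to the rear, y to its left, z up. Side feet, 18 mm high, 92 mm apart (y = +-46 mm) from the fence to x = -65 mm, then flaring to y = +-57 mm at x = -95 mm. Aluminium fence plate x = 14 to 23 mm, 44 mm high; column x = 37 to 67 mm. Open above in front of x = -30 mm.
- stand_entry (a point): Point of the stand at x = -100 mm, y = 0, z = 0: middle of the open front between the tips of the feet. Axes as the stand.
- pad: Dark foam pad on the front of the fence plate, 78 mm wide, 34 mm high, 14 mm thick. Origin: middle of its front face, 21 mm above the bench; x points to the rear. It gives way to the rear like a spring, about 1 mm for each 2 N, 9 mm at most (then it is crushed solid).
- needle_head: Aluminium gas manifold (20 x 78 x 20 mm, x = -26.5 to -6.5 mm of the stand) with three thin needles hanging 55 mm below it, in a row along y, on a carriage on the column. Origin: stand x = y = 0, at the manifold's underside: 72 mm above the bench when down (needle tips at 17 mm), 108 mm when fully up (tips at 53 mm). Moved by the lever only; stays where it is left.
- lift_lever (a joint): Lift lever on the left (+y) of the stand, rocking in the stand's y-z plane about a pivot at stand x = 0, y = 46, z = 140 mm. 0: grip end up, needle head down. 0.94 rad: grip end fully down (end stop), head fully up. Starts at 0 to 0.12. It stays where it is left; pressing the grip down takes about 4 N.
- lever_grip (a point): Middle of the lever's black hand grip (16 x 34 x 16 mm, long side along the lever), 95 mm from the pivot. In the stand's frame x = 0 and y, z = 131, 183 mm at joint 0 (sloping up 27 degrees); 141, 140 mm half-way (level); 131, 97 mm fully down (sloping down 27 degrees).
- block3: The vial block to fit: stepped aluminium with THREE 21.5 mm bores in a row, 115 (x) x 84 (y) mm, about 0.45 kg, loose on the bench left or right in front of the stand, turned up to 0.3 rad. Origin: centre of its underside; x from handle to bores. Bored part x = -2.5 to 57.5 mm, 38 mm high, bores at x = 37.5 mm; low step x = -57.5 to -2.5 mm, 14 mm high. Slippery glides below (friction about 0.1).
- block3_handle (a point): Middle of block3's handle, a black bar across the low step (along block y), 10 mm thick (x), 64 mm long, 18 mm high (26 to 44 mm above the bench), on two posts; at block x = -48.5 mm, 35 mm above the underside. 41 mm clear behind it to the bored part; 4 mm of step in front, open beyond. Axes as block3.
- block2: The other vial block, not wanted: same outline and handle, but TWO 30 mm bores. Origin and axes as block3.
- flask: Bystander: round glass flask with a stopper, 55 mm wide, 71 mm tall. Origin: centre of its underside.
- beaker: Bystander: plastic beaker, 82 mm wide, 97 mm tall. Origin: centre of its underside.
- small_dish: Bystander: porcelain evaporating dish, 49 mm wide, 21 mm tall. Origin: centre of its underside.
- tweezers: Bystander: flat steel tweezers lying down, 118 mm long (along y), 9 mm thick. Origin: centre of its underside.
- lab_book: Bystander: dark bound log book lying flat, 210 x 150 x 15 mm. Origin: centre of its underside.
- washer: Bystander: squeeze wash bottle, 197 mm tall. Origin: centre of its underside.
- glass_dish: Bystander: shallow round dish, 74 mm wide, 12 mm tall. Origin: centre of its underside.
- sand_timer: Bystander: hourglass timer, 34 mm wide, 95 mm tall. Origin: centre of its underside.
Mind the look-alikes: they are no part of the job. What is shaped like the block3 but red is not meant.

How it is judged (in metres and radians):
On the way, in this order (a step that is already met when the one before it is completed fails the run):
1. the lever is right down and the needle head fully up (value of joint lift_lever above 0.85 rad), for 0.2 s.
2. the three-bore block lies against the pad under the raised needles (contact force between block3 and pad above 1.5 N and value of joint lift_lever above 0.85 rad), for 0.1 s.
At the end, for the whole second after the job is handed in: Lever over 0.85 rad; the fingers hold the three-bore block (over 3 N) and it presses the pad with 5 to 17 N, bores first, square to the stand within 0.06 rad, centred within 6 mm, flat on the bench (raised under 4 mm, tilt under 0.05 rad) and still (value of joint lift_lever above 0.85 rad and contact force between block3 and pad between 5 and 17 N and contact force between the fingers and block3 above 3 N and angle between the x axis of block3 and the x axis of stand, either way round below 0.06 rad and x of block3_handle in the frame of stand between -0.11 and -0.09 m and y of block3 in the frame of stand between -0.006 and 0.006 m and height (world z) of block3 below 0.004 m and angle between block3's own z axis and vertical below 0.05 rad and linear speed of block3 below 0.01 m/s); the arm keeps its last pose, push and grip.
It fails at once if the pad is crushed: the block presses on it with over 25 N (contact force between block3 and pad above 25 N).
It fails at once if something bumps the needle head (over 5 N) (contact force between needle_head and anything else above 5 N).
It fails at once if the two-bore block is moved over 30 mm (distance of block2 from where it was at the start of the episode above 0.03 m).
It fails at once if a bystander is moved over 30 mm (distance of any of flask, beaker, small_dish, tweezers, lab_book, washer, glass_dish, sand_timer from where it was at the start of the episode above 0.03 m).
It also fails if it takes over 59 s, if anything falls off the work surface, if the arm or the gripper's body presses on something with over 40 N, if the wrist force passes 120 N, or if a joint passes its speed limit or range.

## Working session

There is one attempt and no reset: what is moved stays moved. The work goes in short steps, Python scripts to look and compute and a tool call to move; the robot and the scene stay as the last step left them, time stands still between calls to the robot, and variables do not carry over. Pictures are saved under pics/ and viewed, and the job is handed in when it is done.

Besides the shell and the picture viewer there is one more tool, called after "Emit:" as name([rows], argument=value, ...), one row to a line, values as JSON. move_arm: Moves the arm, as the interface text tells. Its arguments: {"type":"object","properties":{"plan":{"type":"array","items":{"type":"array","items":{"type":"array","items":{"type":"number"}}}},"newtons":{"type":"number"}},"required":["plan"]}

```bash
ls; mkdir -p pics; cat > h.py <<'E'
from bench import *
import numpy as np, cv2
def save(name,fn):
    p,d=snapshot(name); cv2.imwrite('pics/'+fn+'.png',p[:,:,::-1]); np.save('pics/'+fn+'.npy',d); 
    c=get_calibration(name); np.savez('pics/'+fn+'_c.npz',**{k:np.array(v) for k,v in c.items()}); return p,d,c
def pts(d,c):
    v,u=np.mgrid[0:d.shape[0],0:d.shape[1]]
    P=np.stack([(u-c['cx'])/c['fx']*d,(v-c['cy'])/c['fy']*d,d],-1)
    T=np.array(c['T']); return P@T[:3,:3].T+T[:3,3]
def load(fn):
    p=cv2.imread('pics/'+fn+'.png')[:,:,::-1]; d=np.load('pics/'+fn+'.npy'); c=dict(np.load('pics/'+fn+'_c.npz')); return p,d,c
E
python3 - <<'E'
from h import *
o=get_obs(); print(o)
for n in('scene','top','wrist'):
    p,d,c=save(n,n+'0'); print(n,np.round(c['T'],3).tolist(),c['fx'],(d==0).mean())
E
```

```text
pics
{'t': 0.0, 'joint_positions': array([ 1.25299038e+00,  3.20291613e-01,  1.56566847e+00, -1.19297589e-05,
        1.25739750e+00, -2.00055053e-02]), 'qd': array([-6.27824340e-04, -4.09174576e-04,  5.41824507e-04,  1.08485953e-03,
       -1.86326914e-04, -4.44901822e-05]), 'joint_efforts': array([-5.52447691e-04, -4.15520883e+01, -2.34158993e+01, -1.62722904e-04,
        7.99530448e-03, -3.10844129e-06]), 'eef_pos': array([168.57342191, 549.23991578, 230.48652064]), 'orientation': array([[-9.55985267e-01,  2.93414174e-01, -5.40731860e-04],
       [ 2.93414672e-01,  9.55983791e-01, -1.68009859e-03],
       [ 2.39661536e-05, -1.76480816e-03, -9.99998442e-01]]), 'wrist_force': array([-0.10649289,  0.34224509,  0.95752872]), 'moment': array([ 0.00974256, -0.009899  ,  0.05098741]), 'grip_width': 85.43624957115487}
scene [[-0.492, -0.583, 0.646, -749.712], [-0.87, 0.317, -0.377, 660.24], [0.015, -0.748, -0.664, 1441.813], [0.0, 0.0, 0.0, 1.0]] 438.4315747444922 0.051961263020833336
top [[-0.05, -0.955, 0.293, -57.258], [-0.999, 0.049, -0.014, -42.098], [-0.001, -0.293, -0.956, 1940.721], [0.0, 0.0, 0.0, 1.0]] 464.2089616706928 0.004084269205729167
wrist [[0.293, 0.906, 0.305, 91.009], [0.956, -0.277, -0.095, 573.427], [-0.001, 0.319, -0.948, 373.695], [0.0, 0.0, 0.0, 1.0]] 306.23478169371447 0.0038960774739583335
```

View pics/scene0.png

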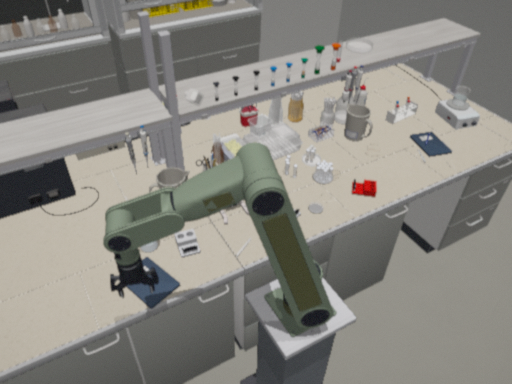

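View pics/top0.png

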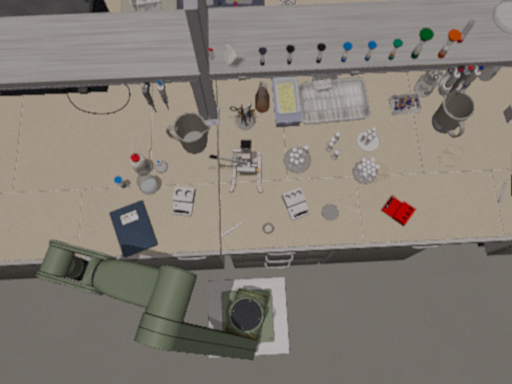

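View pics/wrist0.png

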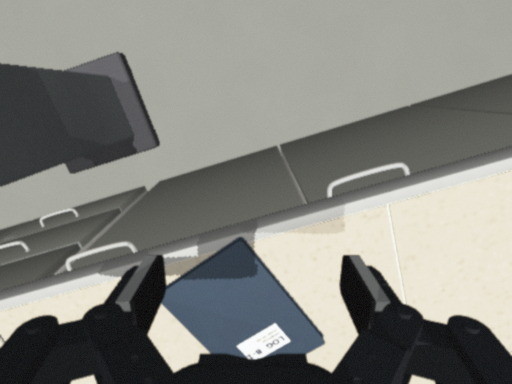

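```bash
python3 - <<'E'
from h import *
p,d,c=load('top0')
cr=p[120:250,100:350]; cv2.imwrite('pics/top0_z.png',cv2.resize(cr,(800,416),interpolation=cv2.INTER_CUBIC)[:,:,::-1])
P=pts(d,c)
for n,(u,v) in dict(standbox=(246,145),L=(183,193),Lstep=(183,208),R=(294,199),Rst=(298,213),tabl=(260,215),tab2=(350,180)).items(): print(n,P[v,u].round(1))
E
```

```text
standbox [659.6 -30.3 198.6]
L [517.4 248.6  42.7]
Lstep [459.6 253.6  11.7]
R [ 467.7 -222.3   39.5]
Rst [ 401.6 -232.9   56.6]
tabl [413.9 -74.9   4. ]
tab2 [ 549.7 -476.1    9.1]
```

View pics/top0_z.png

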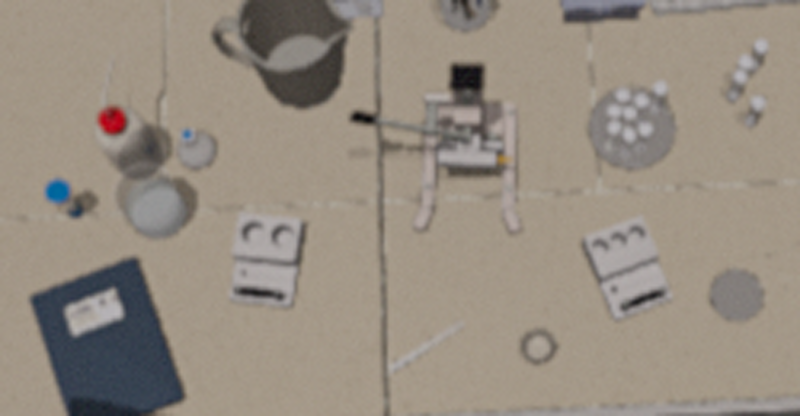

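```bash
cat >> h.py <<'E'
def ray(c,u,v,z):
    T=np.array(c['T']); r=T[:3,:3]@np.array([(u-c['cx'])/c['fx'],(v-c['cy'])/c['fy'],1.]); o=T[:3,3]
    return o+r*(z-o[2])/r[2]
E
python3 - <<'E'
from h import *
import bench
print([x for x in dir(bench) if not x.startswith('_')])
p,d,c=load('top0')
f=lambda x,y,z:print((x,y,z),ray(c,100+(x-1)/3.2,120+(y-1)/3.2,z).round(1))
for q in [(422,226,18),(513,226,18),(429,102,18),(515,106,18),(363,118,185),(467,75,200),(627,267,38),(583,240,38),(642,220,38),(627,318,14),(672,298,14),(644,300,44),(660,265,38),(597,278,38),(735,295,12)]: f(*q)
E
```

```text
['MotionError', 'finish_job', 'get_calibration', 'get_obs', 'grip_point_offset', 'snapshot']
(422, 226, 18) [526.3  42.5  18. ]
(513, 226, 18) [520.1 -80.4  18. ]
(429, 102, 18) [705.4  26.6  18. ]
(515, 106, 18) [693.4 -92.2  18. ]
(363, 118, 185) [621.7 104.7 185. ]
(467, 75, 200) [667.3 -29.1 200. ]
(627, 267, 38) [ 449.7 -228.    38. ]
(583, 240, 38) [ 489.8 -172.2   38. ]
(642, 220, 38) [ 513.6 -252.9   38. ]
(627, 318, 14) [ 386.  -225.1   14. ]
(672, 298, 14) [ 410.3 -287.1   14. ]
(644, 300, 44) [ 402.2 -246.4   44. ]
(660, 265, 38) [ 450.2 -271.9   38. ]
(597, 278, 38) [ 436.6 -187.2   38. ]
(735, 295, 12) [ 410.6 -371.8   12. ]
```

Emit:
move_arm([
  [[0,0.02,-0.02,0.025,0.02],[0,0.024,-0.048,0.02,0.025],[0,0.024,-0.048,0.02,0.025],[0,0.024,-0.048,0.02,0.025],[0,0.024,-0.048,0.02,0.025],[0,0.024,-0.048,0.02,0.025],[0,0.024,-0.048,0.02,0.025],[0,0.026,-0.048,0.01,0.025],[0,0.026,-0.048,0.01,0.025],[0,0.026,-0.048,0,0.025],[0,0.026,-0.048,0,0.025],[0,0.026,-0.048,0,0.025]],
], newtons=30)

```text
t: 1.65
eef_pos: [466.5, -15.4, 397.5]
orientation: [[-1.0, -0.015, 0.005], [-0.015, 1.0, -0.006], [-0.005, -0.006, -1.0]]
wrist_force: [1.0, 0.0, 0.6]
grip_width: -0.2
```

```bash
python3 - <<'E'
from h import *
print(grip_point_offset)
print(get_obs()['eef_pos'],get_obs()['qd'].round(3))
p,d,c=save('wrist','w1'); print(get_obs()['eef_pos'],np.round(c['T'],3).tolist(),c['cx'],c['cy'])
cv2.imwrite('pics/w1_z.png',cv2.resize(p,(800,600),interpolation=cv2.INTER_CUBIC)[:,:,::-1])
E
```

```text
-18.700000000000003
[466.49503164 -15.36161683 397.45686737] [-0.878  0.346 -0.37   0.011  0.015 -1.08 ]
[469.31260704 -21.07654297 396.4848466 ] [[-0.01, 0.946, 0.325, 387.229], [1.0, 0.014, -0.009, -20.334], [-0.013, 0.325, -0.946, 538.995], [0.0, 0.0, 0.0, 1.0]] 252.4070181213772 195.2003337927603
```

View pics/w1_z.png

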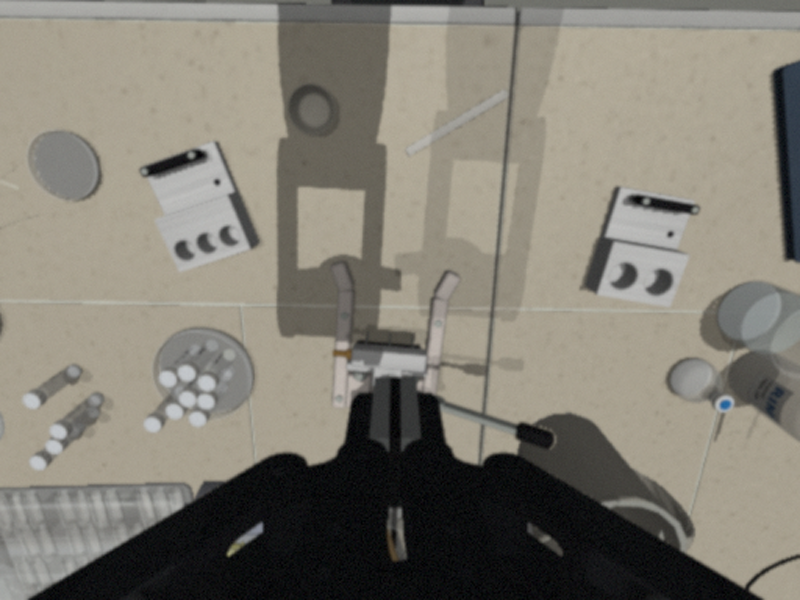

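```bash
python3 - <<'E'
from h import *
for i in range(6):
    o=get_obs()
    if abs(o['qd']).max()<0.01: break
    snapshot('top')
print(i,o['t'],o['eef_pos'],abs(o['qd']).max())
c0=get_calibration('wrist'); p,d,c=save('wrist','w2'); print(np.abs(np.array(c0['T'])-np.array(c['T'])).max())
cv2.imwrite('pics/w2_a.png',cv2.resize(p[140:300,200:360],(800,800),interpolation=cv2.INTER_CUBIC)[:600,:,::-1])
cv2.imwrite('pics/w2_b.png',cv2.resize(p[80:180,80:180],(600,600),interpolation=cv2.INTER_CUBIC)[:,:,::-1])
E
```

```text
5 1.95 [465.56142699 -12.85013782 397.40999902] 0.019566738977888812
0.09940105054816684
```

View pics/w2_a.png

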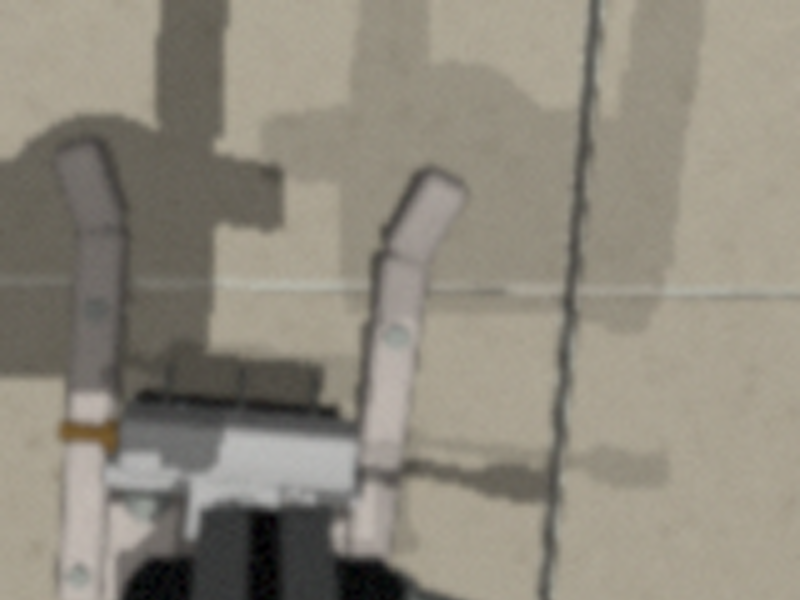

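View pics/w2_b.png

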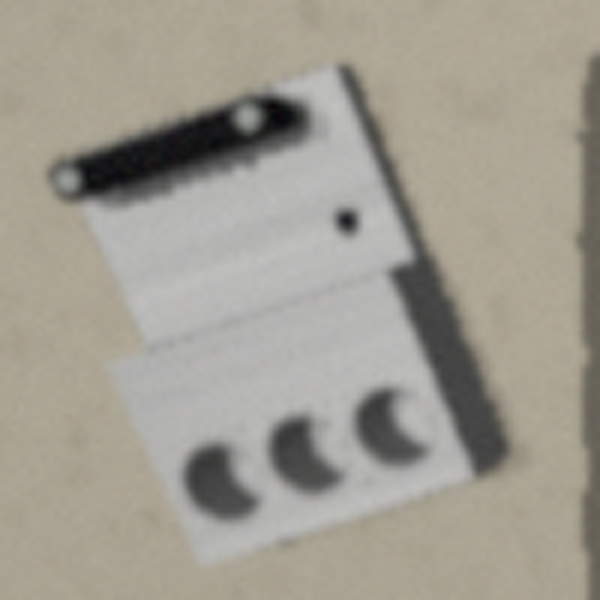

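```bash
cat > st.py <<'E'
from h import *
p,d,c=load('w2')
P=pts(d,c)
print('table z',[P[v,u].round(1).tolist() for v,u in((250,300),(190,330),(150,200))])
f=lambda x,y,z:ray(c,200+(x-2)/5,140+(y-2)/5,z)
n=[('Rbend in',122,232),('Rbend out',76,230),('Lbend in',387,255),('Lbend out',432,262),('Rtip out',57,148),('Rtip in',98,138),('Ltip in',428,172),('Ltip out',466,192),('Rin low',106,385)]
for k,x,y in n: print(k,f(x,y,18).round(1))
g=cv2.cvtColor(p,cv2.COLOR_RGB2GRAY)
for v in (190,200,205,210,215):
    print(v,g[v,212:228].tolist(), g[v,268:290].tolist())
# depth profile
Z=P[:,:,2]
for v in (195,205,215): print(v,Z[v,210:228].round(0).tolist(),Z[v,270:288].round(0).tolist())
E
python3 st.py
```

```text
table z [[681.4, 82.6, 0.7], [555.5, 129.6, 0.9], [485.2, -107.9, 1.2]]
Rbend in [546.1 -64.5  18. ]
Rbend out [545.6 -81.   18. ]
Lbend in [552.9  30.4  18. ]
Lbend out [555.3  46.7  18. ]
Rtip out [515.6 -86.9  18. ]
Rtip in [511.8 -72.5  18. ]
Ltip in [522.   43.5  18. ]
Ltip out [529.   57.3  18. ]
Rin low [605.4 -71.3  18. ]
190 [98, 100, 100, 97, 102, 110, 110, 106, 107, 107, 103, 98, 83, 78, 90, 97] [147, 142, 138, 142, 139, 136, 119, 95, 85, 88, 110, 128, 141, 145, 148, 150, 148, 144, 136, 138, 141, 142]
200 [98, 94, 92, 98, 103, 96, 92, 91, 94, 100, 102, 87, 73, 80, 85, 91] [157, 149, 144, 139, 137, 123, 93, 98, 132, 147, 152, 153, 154, 155, 154, 148, 140, 139, 139, 140, 140, 141]
205 [96, 94, 94, 103, 109, 108, 105, 106, 104, 105, 98, 84, 74, 80, 96, 98] [160, 162, 161, 149, 118, 92, 98, 127, 147, 149, 141, 141, 149, 162, 168, 158, 148, 158, 163, 163, 161, 163]
210 [96, 96, 96, 103, 109, 107, 106, 108, 109, 106, 94, 76, 73, 79, 87, 85] [154, 155, 155, 145, 111, 96, 130, 162, 175, 175, 175, 173, 171, 169, 153, 136, 155, 159, 162, 165, 164, 163]
215 [119, 102, 104, 110, 109, 111, 109, 106, 92, 84, 76, 68, 80, 94, 97, 95] [140, 141, 140, 126, 93, 100, 145, 172, 176, 179, 178, 177, 177, 171, 157, 157, 163, 161, 163, 162, 163, 161]
195 [1.0, 0.0, 0.0, 0.0, 1.0, 17.0, 19.0, 18.0, 19.0, 19.0, 19.0, 20.0, 19.0, 19.0, 15.0, 0.0, -0.0, 0.0] [-1.0, 2.0, 1.0, -1.0, -1.0, 10.0, 17.0, 20.0, 19.0, 19.0, 18.0, 19.0, 19.0, 18.0, 19.0, 15.0, -1.0, 1.0]
205 [0.0, -1.0, 1.0, 0.0, 15.0, 17.0, 20.0, 19.0, 21.0, 19.0, 18.0, 17.0, 17.0, 17.0, 6.0, 1.0, 1.0, 1.0] [2.0, 1.0, 2.0, -0.0, 14.0, 20.0, 18.0, 18.0, 18.0, 19.0, 18.0, 19.0, 18.0, 18.0, 1.0, 2.0, 1.0, -1.0]
215 [1.0, 1.0, 1.0, 1.0, 18.0, 20.0, 19.0, 18.0, 20.0, 20.0, 19.0, 18.0, 18.0, 14.0, 1.0, 2.0, 1.0, -0.0] [1.0, 0.0, -1.0, 17.0, 17.0, 19.0, 17.0, 18.0, 19.0, 21.0, 18.0, 19.0, 18.0, -0.0, 1.0, 0.0, 1.0, -1.0]
```

Emit:
move_arm([
  [[0,0.02,0.016,-0.01,0],[0,0.035,0.028,-0.03,-0.02],[0,0.035,0.028,-0.03,-0.02],[0,0.035,0.028,-0.03,-0.02],[0,0.025,0.018,-0.03,-0.02],[0,0.008,0.006,-0.02,0],[0,0,0,0,0],[0,0,0,0,0]],
])

```text
t: 3.05
eef_pos: [629.2, 130.6, 239.0]
orientation: [[-0.999, 0.053, 0.008], [0.053, 0.999, -0.005], [-0.008, -0.005, -1.0]]
wrist_force: [-0.1, 0.7, 0.6]
grip_width: -0.1
```

```bash
python3 - <<'E'
from h import *
o=get_obs();print(o['t'],o['eef_pos'],abs(o['qd']).max(),o['orientation'].round(3).tolist())
p,d,c=save('wrist','w3')
cv2.imwrite('pics/w3_z.png',cv2.resize(p,(800,600),interpolation=cv2.INTER_CUBIC)[:,:,::-1])
p,d,c=save('scene','s3')
cv2.imwrite('pics/s3_z.png',cv2.resize(p[80:240,130:340],(800,610),interpolation=cv2.INTER_CUBIC)[:600,:,::-1])
E
```

```text
3.05 [629.15332504 130.55411058 239.02783886] 0.015255836097340662 [[-0.999, 0.053, 0.008], [0.053, 0.999, -0.005], [-0.008, -0.005, -1.0]]
```

View pics/w3_z.png

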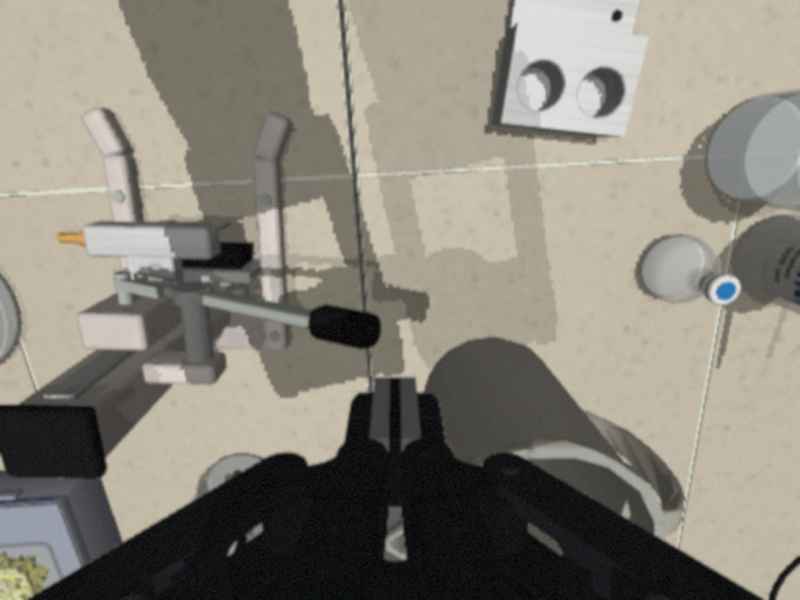

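View pics/s3_z.png

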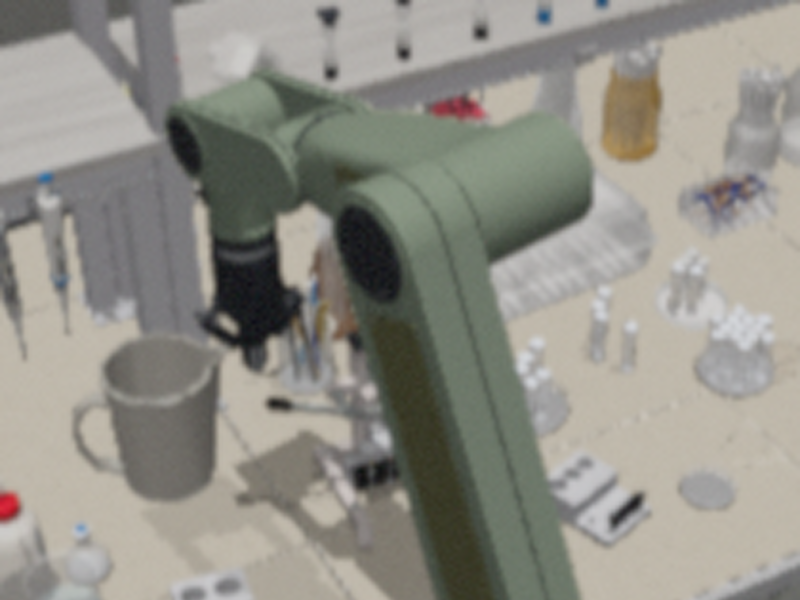

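```bash
python3 - <<'E'
from h import *
p,d,c=load('w3')
P=pts(d,c)
for n,(x,y) in dict(gripmid=(345,327),gin=(315,322),gout=(370,330),lever=(260,312),jugrim1=(525,450),jug2=(600,440),jugbody=(500,370),jug3=(660,510),top_col=(50,440),man=(150,240)).items(): print(n,P[int(y/1.5625),int(x/1.5625)].round(1))
m=(p.max(-1)<60); m[240:]=0
v,u=np.nonzero(m); s=(u>195)&(u<246)&(v>190)&(v<226)
Q=P[v[s],u[s]]; Q=Q[Q[:,2]>120]; print(len(Q),Q.min(0),Q.max(0),Q.mean(0))
J=P[(P[:,:,2]>40)&(P[:,:,1]>120)&(P[:,:,0]>600)]; print(J.min(0),J.max(0))
E
```

```text
gripmid [621.5 108.6 190.2]
gin [621.2  94.7 183.4]
gout [622.6 119.4 192.2]
lever [619.8  66.5 168.9]
jugrim1 [700.6 193.3 173.4]
jug2 [715.7 243.7 145.8]
jugbody [707.2 201.8  69. ]
jug3 [741.9 266.6 173.6]
top_col [662.3 -22.4 203.7]
man [596.2 -18.1  92.9]
954 [546.81132791  91.04406663 171.48934943] [631.01383356 135.3275556  381.43621568] [621.60977674 108.54935551 188.87156587]
[600.04086112 120.00142315  40.00042641] [872.19296672 417.35800995 328.51625772]
```

Emit:
move_arm([
  [[0,-0.007,-0.018,-0.015,-0.02],[0,0,0,-0.01,0],[0,0,0,-0.01,0],[0,0,0,0,0]],
])

```text
t: 3.65
eef_pos: [623.1, 112.0, 207.8]
orientation: [[-0.997, 0.075, 0.016], [0.075, 0.997, -0.003], [-0.017, -0.002, -1.0]]
wrist_force: [-0.4, 0.1, 0.6]
grip_width: 0.2
```

Emit:
move_arm([
  [[0,0,0,-0.01,0],[0,0,0,-0.01,0],[0,0,0,-0.01,0],[0,0,0,-0.01,0],[0,0,0,-0.01,0],[0,0,0,-0.01,0],[0,0,0,0,0]],
])

```text
t: 4.53
eef_pos: [625.0, 114.3, 145.9]
orientation: [[-0.997, 0.074, 0.022], [0.074, 0.997, -0.0], [-0.022, 0.002, -1.0]]
wrist_force: [-0.6, -0.6, 0.8]
grip_width: -0.0
```

```bash
python3 - <<'E'
from h import *
p,d,c=save('wrist','w4')
cv2.imwrite('pics/w4_z.png',cv2.resize(p,(800,600),interpolation=cv2.INTER_CUBIC)[:,:,::-1])
E
```

```text
(no output)
```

View pics/w4_z.png

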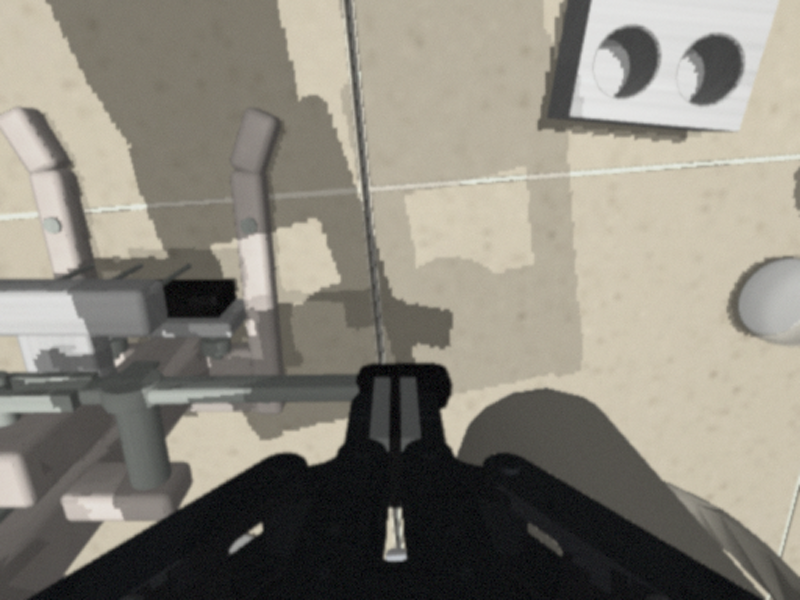

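Emit:
move_arm([
  [[0,-0.001,0,-0.01,0],[0,-0.001,0,-0.01,0],[0,0,0,-0.008,0],[0,0,0,-0.004,0]],
])

```text
t: 5.08
eef_pos: [624.0, 112.7, 113.5]
orientation: [[-0.997, 0.074, 0.026], [0.074, 0.997, -0.002], [-0.026, -0.0, -1.0]]
wrist_force: [0.3, 0.1, 4.8]
grip_width: -0.0
```

Emit:
move_arm([
  [[0,0,0,-0.004,0],[0,0,0,-0.003,0]],
])

```text
t: 5.32
eef_pos: [623.8, 112.5, 106.1]
orientation: [[-0.997, 0.074, 0.025], [0.074, 0.997, -0.003], [-0.025, -0.001, -1.0]]
wrist_force: [-3.0, -2.2, 15.4]
grip_width: -0.1
```

Emit:
move_arm([
  [[0,0,0,-0.001,0],[0,0,0,0,0],[0,0,0,0.02,0],[0,0,0,0.04,0],[0,0,0,0.05,0],[0,-0.02,0,0.05,0],[0,-0.03,0,0.03,0]],
])

```text
t: 6.2
eef_pos: [568.1, 113.0, 292.7]
orientation: [[-0.997, 0.074, 0.006], [0.074, 0.997, -0.003], [-0.007, -0.003, -1.0]]
wrist_force: [0.7, 0.1, -0.3]
grip_width: 0.1
```

```bash
python3 - <<'E'
from h import *
p,d,c=load('w2')
f=lambda x,y,z:ray(c,80+(x-2.5)/6,80+(y-2.5)/6,z).round(1)
for n,q in dict(bL=(108,362,38),fL=(208,565,38),fR=(472,475,38),bR=(390,268,38),sR=(340,65,14),h1=(55,175,44),h2=(310,110,44),s1=(68,178,44),s2=(248,118,44)).items(): print(n,f(*q))
o=get_obs();print(o['t'],o['eef_pos'],o['wrist_force'])
p,d,c=save('wrist','w5')
cv2.imwrite('pics/w5_z.png',cv2.resize(p,(800,600),interpolation=cv2.INTER_CUBIC)[:,:,::-1])
E
```

```text
bL [ 464.6 -268.7   38. ]
fL [ 521.5 -248.8   38. ]
fR [ 494.2 -171.7   38. ]
bR [ 438.1 -189.1   38. ]
sR [ 386.9 -205.8   14. ]
h1 [ 415.1 -272.3   44. ]
h2 [ 397.8 -203.8   44. ]
s1 [ 415.8 -269.    44. ]
s2 [ 400.1 -220.    44. ]
6.2 [568.10703193 113.04327984 292.66172606] [ 0.66544822  0.12668353 -0.26772292]
```

View pics/w5_z.png

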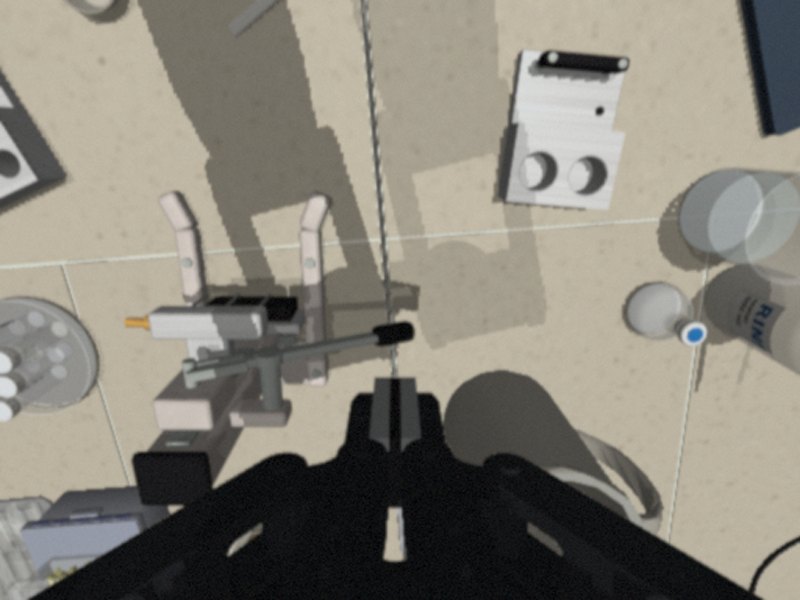

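```bash
python3 - <<'E'
from h import *
p,d,c=load('w5'); P=pts(d,c)
for n,(x,y) in dict(grip=(395,332),man=(200,322)).items():
    v,u=int(y/1.5625),int(x/1.5625); print(n,np.median(P[v-1:v+2,u-1:u+2].reshape(-1,3),0).round(1))
f=lambda x,y,z:ray(c,x/1.5625,y/1.5625,z).round(1)
cv2.imwrite('pics/w5_f.png',cv2.resize(p[115:215,95:220],(800,640),interpolation=cv2.INTER_CUBIC)[:600,:,::-1])
E
```

```text
grip [618.  108.5 109. ]
man [591.7 -22.8 132.6]
```

View pics/w5_f.png

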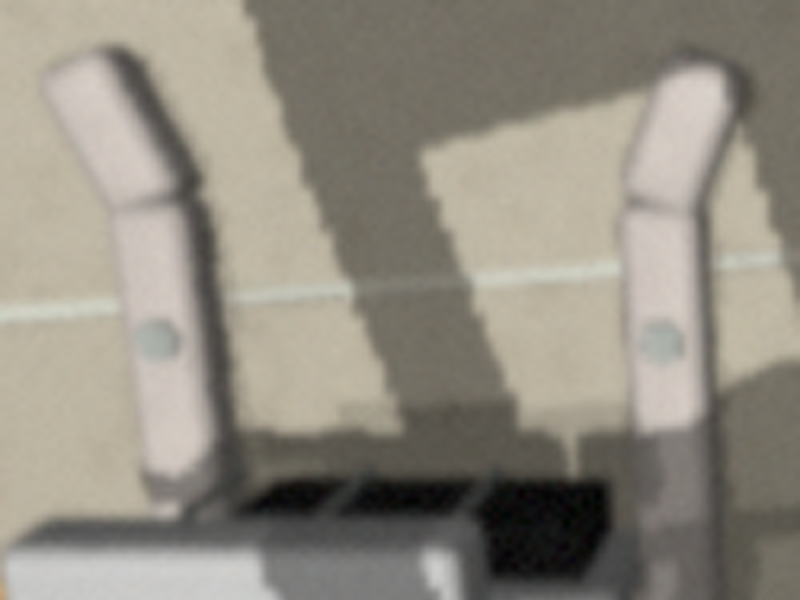

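```bash
python3 - <<'E'
from h import *
p,d,c=load('w5')
f=lambda x,y,z:ray(c,95+(x-2.7)/6.4,115+(y-2.7)/6.4,z)
A={n:f(*q) for n,q in dict(sR=(158,342,18),sL=(663,342,18),bR=(186,197,18),bL=(627,202,18),boR=(116,207,18),boL=(703,212,18),tiR=(120,48,18),tiL=(672,62,18)).items()}
for n in A: print(n,A[n].round(1))
for a,b,x0 in(('sR','sL',0),('bR','bL',-65),('boR','boL',-65),('tiR','tiL',-95)):
    dd=A[b]-A[a]; yaw=-np.arctan2(dd[0],dd[1]); m=(A[a]+A[b])/2
    print(a,'yaw',yaw.round(4),'dist',np.hypot(*dd[:2]).round(1),'mid',m.round(1))
for q in((250,505,38),(605,483,38)): print(f(*q).round(1))
E
```

```text
sR [574.6 -76.5  18. ]
sL [582.7  34.7  18. ]
bR [543.4 -63.6  18. ]
bL [551.4  31.   18. ]
boR [544.4 -79.1  18. ]
boL [554.7  47.1  18. ]
tiR [511.4 -70.8  18. ]
tiL [522.7  44.5  18. ]
sR yaw -0.0731 dist 111.5 mid [578.6 -20.9  18. ]
bR yaw -0.0846 dist 94.9 mid [547.4 -16.3  18. ]
boR yaw -0.0817 dist 126.6 mid [549.6 -16.   18. ]
tiR yaw -0.0982 dist 115.9 mid [517.1 -13.1  18. ]
[607.4 -55.2  38. ]
[608.   22.1  38. ]
```

```bash
python3 - <<'E'
from h import *
for fn in('w2','w5','w3','w4'):
    p,d,c=load(fn); P=pts(d,c)
    m=(P[:,:,2]>13)&(P[:,:,2]<24)&(P[:,:,0]>553)&(P[:,:,0]<(605))&(P[:,:,1]>-110)&(P[:,:,1]<70)
    m=cv2.erode(m.astype(np.uint8),np.ones((2,2)))>0
    for nm,s in(('R',P[:,:,1]<-55),('L',P[:,:,1]>25)):
        Q=P[m&s]
        if len(Q)<20: continue
        vx,vy,x0,y0=cv2.fitLine(Q[:,:2].astype(np.float32),cv2.DIST_HUBER,0,.01,.01).ravel()
        k=vy/vx; print(fn,nm,len(Q),'yaw',round(float(np.arctan(k)),4),'y at x=580',round(float(y0+k*(580-x0)),1),'z',np.median(Q[:,2]).round(1),Q[:,0].min().round(),Q[:,0].max().round())
E
```

```text
w2 R 227 yaw -0.0759 y at x=580 -73.2 z 18.6 555.0 605.0
w2 L 225 yaw -0.0852 y at x=580 35.9 z 18.5 555.0 604.0
w5 R 375 yaw -0.0869 y at x=580 -69.9 z 22.0 555.0 605.0
w5 L 346 yaw -0.0687 y at x=580 38.3 z 22.1 555.0 605.0
w3 R 529 yaw -0.0925 y at x=580 -72.2 z 18.3 554.0 595.0
w3 L 619 yaw -0.0889 y at x=580 37.1 z 18.3 554.0 605.0
w4 R 1134 yaw -0.1166 y at x=580 -72.3 z 18.4 554.0 604.0
w4 L 1123 yaw -0.0826 y at x=580 37.0 z 18.4 554.0 605.0
```

Emit:
move_arm([
  [[0.045,-0.01,-0.02,0,-0.1],[0.045,-0.017,-0.038,0,-0.12],[0.045,-0.017,-0.038,0,-0.12],[0.045,-0.017,-0.038,0,-0.12],[0.045,-0.017,-0.038,-0.005,-0.12],[0.045,-0.017,-0.038,-0.01,-0.12],[0.045,-0.017,-0.038,-0.015,-0.12],[0.045,-0.017,-0.038,-0.015,-0.12],[0.045,-0.017,-0.035,-0.015,-0.12],[0.045,-0.01,-0.02,-0.01,-0.07],[0.045,0,0,0,0],[0.045,0,0,0,0]],
])

```text
t: 7.75
eef_pos: [398.1, -231.8, 214.9]
orientation: [[-0.327, 0.945, -0.01], [0.945, 0.327, 0.007], [0.01, -0.007, -1.0]]
wrist_force: [-0.0, 0.2, -0.1]
grip_width: 44.9
```

```bash
python3 - <<'E'
from h import *
o=get_obs();print(o['t'],o['eef_pos'],abs(o['qd']).max(),o['joint_positions'].round(2))
p,d,c=save('wrist','w6')
cv2.imwrite('pics/w6_z.png',cv2.resize(p,(800,600),interpolation=cv2.INTER_CUBIC)[:,:,::-1])
E
```

```text
7.75 [ 398.05578345 -231.84910116  214.94212665] 0.009617488205530338 [-0.55  0.16  1.83  0.    1.17 -0.89]
```

View pics/w6_z.png

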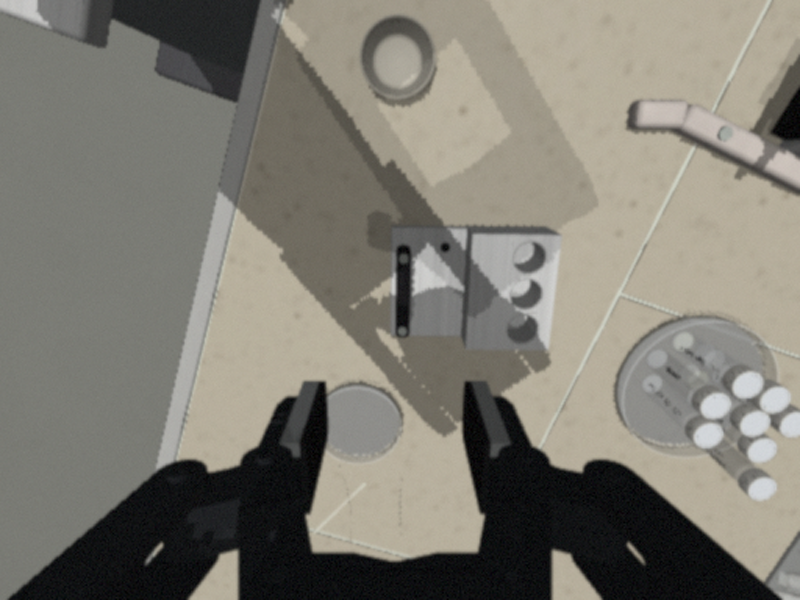

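```bash
python3 - <<'E'
from h import *
p,d,c=load('w6')
cv2.imwrite('pics/w6_c.png',cv2.resize(p[135:230,240:365],(800,608),interpolation=cv2.INTER_CUBIC)[:600,:,::-1])
P=pts(d,c)
m=(P[:,:,2]>41)&(P[:,:,2]<56)&(p.max(-1)<75); m[235:]=0; m[:140]=0; m[:,:245]=0; m[:,270:]=0
v,u=np.nonzero(m); print(len(v),u.min(),u.max(),v.min(),v.max(),np.median(P[m],0))
print(P[185,250],P[170,330],P[200,240])
E
```

```text
468 253 262 159 215 [ 407.00158779 -241.76254858   44.05216162]
[ 401.13798609 -251.1128212    15.15134751] [ 480.68043545 -203.33265049   19.19112726] [ 396.88399565 -277.34254839    1.0812095 ]
```

View pics/w6_c.png

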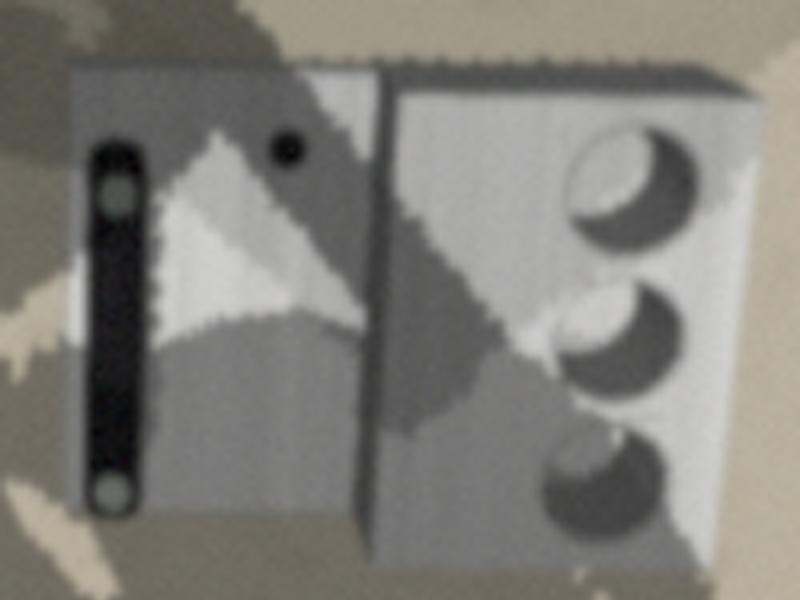

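```bash
python3 - <<'E'
from h import *
p,d,c=load('w6')
f=lambda x,y,z:ray(c,240+(x-2.7)/6.4,135+(y-2.7)/6.4,z)
s1,s2=f(118,195,44),f(111,492,44); print('screws',s1.round(1),s2.round(1),((s1+s2)/2).round(1))
a,b,e,g=f(397,92,38),f(765,97,38),f(708,572,38),f(372,567,38)
for q in(a,b,e,g):print(q.round(1))
yw=lambda v:np.arctan2(v[1],v[0]).round(4)
print('len',np.linalg.norm(b-a),np.linalg.norm(e-g),np.linalg.norm(a-g),np.linalg.norm(b-e))
print('yaws',yw(b-a),yw(e-g),-np.arctan2((a-g)[0],(a-g)[1]),-np.arctan2((b-e)[0],(b-e)[1]),-np.arctan2((s1-s2)[0],(s1-s2)[1]))
m=(a+b+e+g)/4; y=.305; print('center bored',m.round(1),'handle from it',(m-76*np.array([np.cos(y),np.sin(y),0])).round(1))
k,l=f(68,66,14),f(68,515,14); print(k,l,np.linalg.norm(k-l),-np.arctan2((k-l)[0],(k-l)[1]),((k+l)/2+9*np.array([np.cos(y),np.sin(y),0])).round(1))
E
```

```text
screws [ 399.7 -219.7   44. ] [ 415.9 -269.2   44. ] [ 407.8 -244.5   44. ]
[ 437.6 -189.7   38. ]
[ 494.8 -170.6   38. ]
[ 521.5 -250.7   38. ]
[ 465.1 -269.5   38. ]
len 60.24652213643562 59.500363129498616 84.39392195259676 84.42480577346925
yaws 0.3216 0.3211 0.3313891252270628 0.32254713843469784 0.3166117666284017
center bored [ 479.7 -220.1   38. ] handle from it [ 407.2 -243.    38. ]
[ 386.1725926  -207.00152856   14.        ] [ 413.77799928 -287.11916194   14.        ] 84.74015373733164 0.3318211339261629 [ 408.6 -244.4   14. ]
```

Emit:
move_arm([
  [[0.045,0.005,-0.006,-0.02,-0.01],[0.045,0.005,-0.006,-0.04,0],[0.045,0,0,-0.04,0],[0.045,0,0,-0.03,0],[0.045,0,0,-0.01,0],[0.045,0,0,0,0]],
])

```text
t: 8.55
eef_pos: [414.0, -240.5, 74.7]
orientation: [[-0.328, 0.945, -0.001], [0.945, 0.328, 0.003], [0.003, -0.0, -1.0]]
wrist_force: [0.1, -0.6, 1.4]
grip_width: 45.0
```

Emit:
move_arm([
  [[0.045,-0.006,-0.004,-0.01,-0.01],[0.045,0,0,-0.01,0],[0.045,0,0,0,0]],
])

```text
t: 8.93
eef_pos: [409.2, -245.6, 55.9]
orientation: [[-0.319, 0.948, 0.003], [0.948, 0.319, 0.0], [-0.001, 0.003, -1.0]]
wrist_force: [0.2, -1.0, -0.3]
grip_width: 44.8
```

Emit:
move_arm([
  [[0.045,-0.002,0.001,-0.012,0],[0.045,0,0,-0.012,0],[0.045,0,0,-0.008,0],[0.045,0,0,0,0]],
])

```text
t: 9.43
eef_pos: [407.1, -244.6, 21.7]
orientation: [[-0.319, 0.948, 0.003], [0.948, 0.319, 0.0], [-0.001, 0.003, -1.0]]
wrist_force: [-0.2, -0.1, 0.0]
grip_width: 45.0
```

Emit:
move_arm([
  [[0.0,0,0,0,0],[0.0,0,0,0,0],[0.0,0,0,0,0],[0.0,0,0,0,0]],
], newtons=40)

```text
t: 9.93
eef_pos: [407.4, -244.8, 22.0]
orientation: [[-0.318, 0.948, 0.004], [0.948, 0.318, -0.0], [-0.002, 0.004, -1.0]]
wrist_force: [0.5, 0.6, -2.5]
grip_width: 9.2
```

```bash
python3 - <<'E'
from h import *
o=get_obs();print(o['t'],o['eef_pos'],o['grip_width'],o['wrist_force'],o['moment'])
p,d,c=save('wrist','w7')
cv2.imwrite('pics/w7_z.png',cv2.resize(p,(800,600),interpolation=cv2.INTER_CUBIC)[:,:,::-1])
E
```

```text
9.925 [ 407.42018789 -244.77668868   21.98435236] 9.191042593542592 [ 0.54322061  0.55591588 -2.47613265] [-0.01000604 -0.00410411 -0.03614305]
```

View pics/w7_z.png

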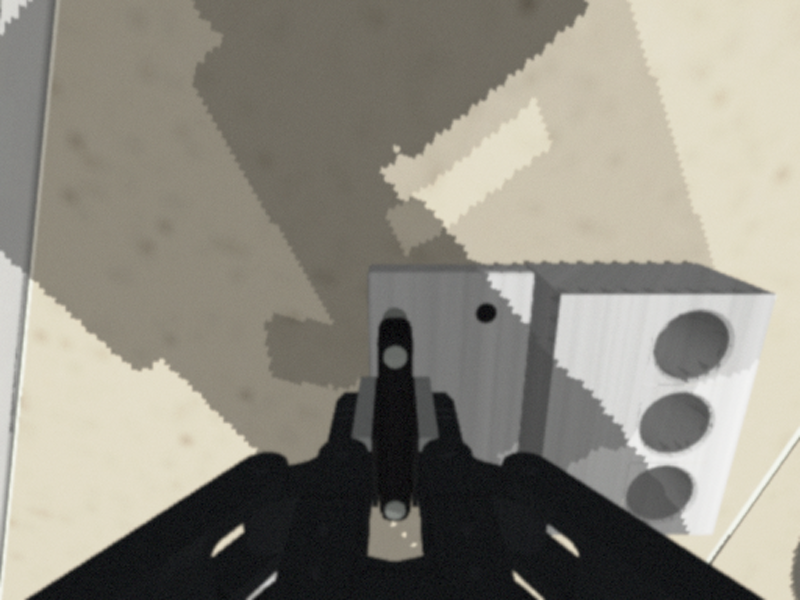

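```bash
python3 - <<'E'
from h import *
p,d,c=load('w1')
# w1 was moving; use w2 same pixels approx -> find in w2
p,d,c=load('w2'); P=pts(d,c)
cv2.imwrite('pics/w2_t.png',cv2.resize(p[40:190,150:350],(800,600),interpolation=cv2.INTER_CUBIC)[:,:,::-1])
E
```

```text
(no output)
```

View pics/w2_t.png

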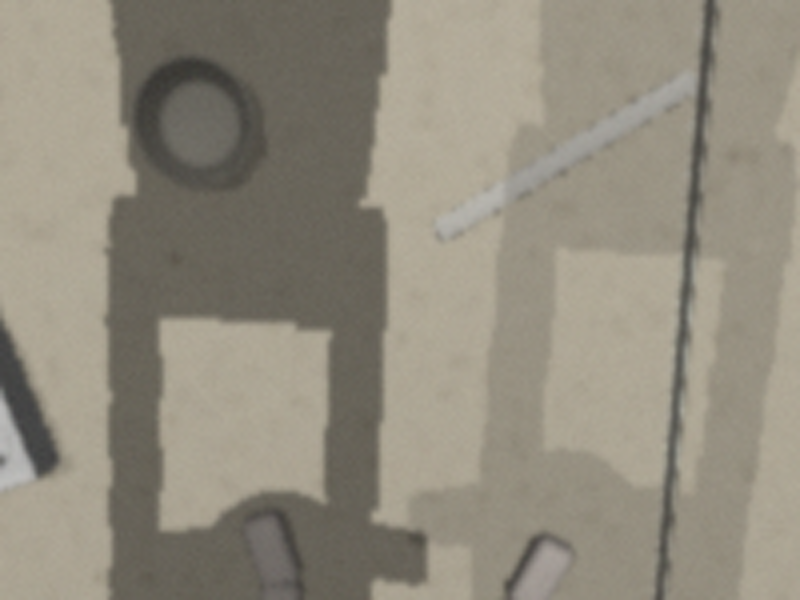

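```bash
python3 - <<'E'
from h import *
p,d,c=load('w2')
f=lambda x,y,z:ray(c,150+(x-1.5)/4,40+(y-1.5)/4,z).round(1)
for q in((195,120,21),(135,120,21),(195,188,21),(440,232,9),(692,82,9),(268,515,18),(550,545,18)):print(f(*q))
E
```

```text
[ 354.2 -102.    21. ]
[ 354.6 -125.6   21. ]
[ 379.4 -103.    21. ]
[394.8  -4.4   9. ]
[336.3  94.4   9. ]
[514. -77.  18.]
[525.3  47.1  18. ]
```

Emit:
move_arm([
  [[0.0,0,0,0,0],[0.0,0,0,0.005,0],[0.0,0,0,0.01,0],[0.0,0,0,0.01,0],[0.0,0,0,0.007,0],[0.0,0,0,0,0]],
], newtons=90)

```text
t: 10.72
eef_pos: [406.1, -244.1, 55.8]
orientation: [[-0.319, 0.948, 0.002], [0.948, 0.319, 0.001], [0.0, 0.002, -1.0]]
wrist_force: [0.1, 0.5, -4.9]
grip_width: 7.8
```

```bash
python3 - <<'E'
from h import *
o=get_obs();print(o['t'],o['eef_pos'],o['grip_width'],o['wrist_force'],o['moment'])
p,d,c=save('wrist','w8')
cv2.imwrite('pics/w8_z.png',cv2.resize(p,(800,600),interpolation=cv2.INTER_CUBIC)[:,:,::-1])
P=pts(d,c); 
for v,u in((215,390),(300,440),(330,445),(200,300),(215,470),(320,420),(215,290),(205,335)): print(u,v,P[v,u].round(1))
E
```

```text
10.725 [ 406.12609292 -244.11288317   55.78424814] 7.84843738344858 [ 0.09351676  0.54793959 -4.88491651] [-0.12560548  0.26654348 -0.00224698]
390 215 [ 455.5 -196.1   71.8]
440 300 [ 499.6 -229.1   71.6]
445 330 [ 512.  -245.    70.9]
300 200 [ 421.3 -209.1   47.6]
470 215 [ 489.  -184.6   72.3]
420 320 [ 505.1 -249.    61.7]
290 215 [ 419.5 -218.8   47.1]
335 205 [ 439.9 -205.9   47.3]
```

View pics/w8_z.png

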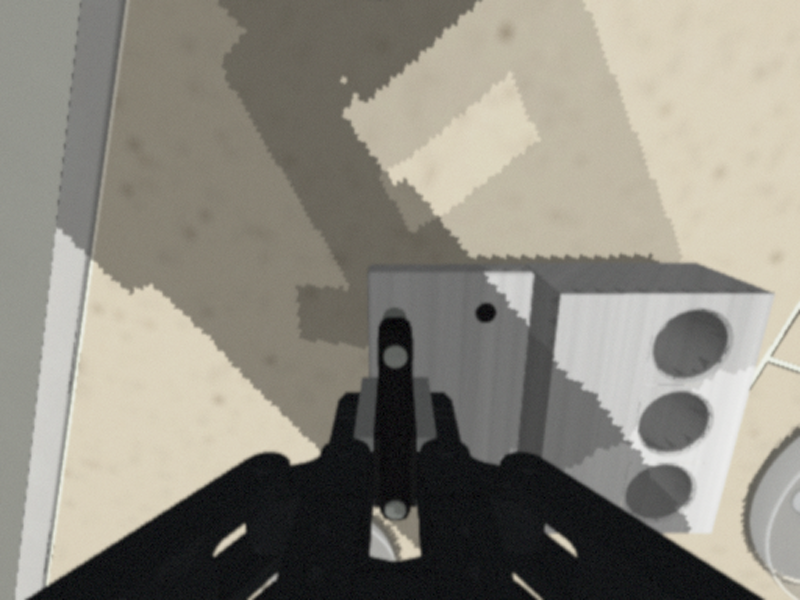

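Emit:
move_arm([
  [[0.0,0.001,0.012,0,-0.02],[0.0,0.002,0.025,0,-0.045],[0.0,0.002,0.028,0,-0.045],[0.0,0.002,0.028,0,-0.045],[0.0,0.002,0.028,0,-0.045],[0.0,0.002,0.028,0,-0.045],[0.0,0.002,0.028,0,-0.045],[0.0,0.002,0.028,0,-0.045],[0.0,0.002,0.018,0,-0.045],[0.0,0,0.006,0,-0.027],[0.0,0,0,0,0],[0.0,0,0,0,0]],
])

```text
t: 12.28
eef_pos: [420.0, -7.3, 52.9]
orientation: [[0.098, 0.995, -0.005], [0.995, -0.098, 0.004], [0.003, -0.006, -1.0]]
wrist_force: [-0.5, -0.2, -5.3]
grip_width: 8.3
```

```bash
python3 - <<'E'
from h import *
o=get_obs();print(o['t'],o['eef_pos'],abs(o['qd']).max())
p,d,c=save('wrist','w9')
cv2.imwrite('pics/w9_z.png',cv2.resize(p,(800,600),interpolation=cv2.INTER_CUBIC)[:,:,::-1])
p,d,c=save('top','t9')
cv2.imwrite('pics/t9_z.png',cv2.resize(p[120:250,180:330],(690,598),interpolation=cv2.INTER_CUBIC)[:,:,::-1])
E
```

```text
12.275 [419.98891832  -7.27422975  52.89093855] 0.003937444463137896
```

View pics/w9_z.png

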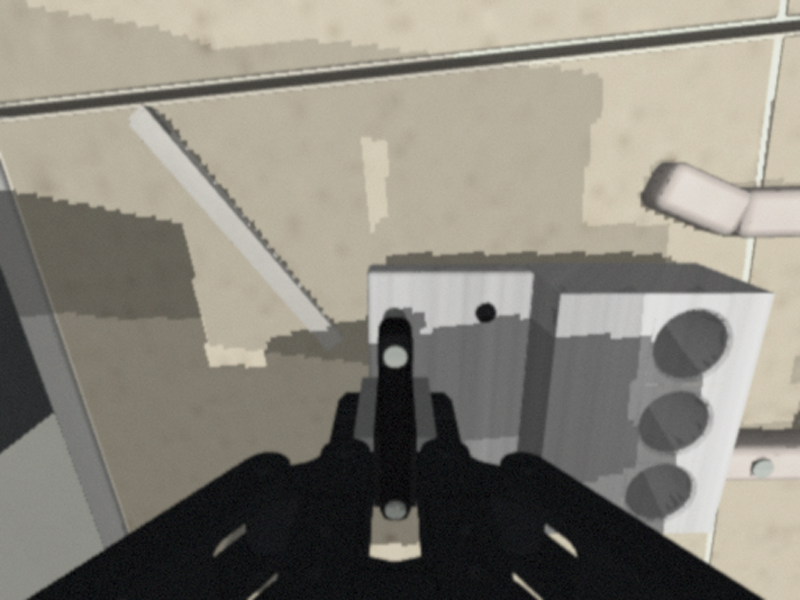

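View pics/t9_z.png

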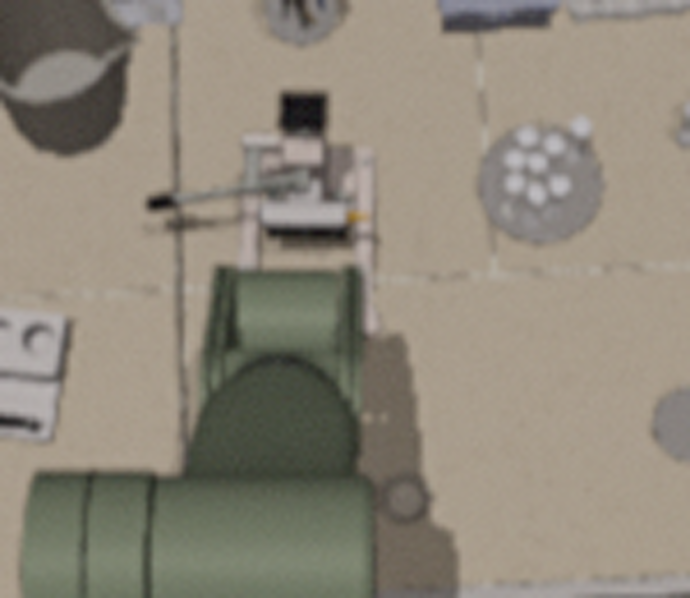

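```bash
python3 - <<'E'
from h import *
p,d,c=load('w9'); P=pts(d,c)
cv2.imwrite('pics/w9_c.png',cv2.resize(p[90:340,400:512],(336*1,750),interpolation=cv2.INTER_CUBIC)[:600,:,::-1])
m=(P[:,:,2]>12)&(P[:,:,2]<24)&(P[:,:,0]>552)&(P[:,:,1]>20)
Q=P[m]; print(len(Q),Q[:,0].max() if len(Q) else 0)
if len(Q)>10:
    l=cv2.fitLine(Q[:,:2].astype(np.float32),cv2.DIST_HUBER,0,.01,.01).ravel(); print(np.arctan(l[1]/l[0]),l)
# top of block bored: yaw from depth edges
m=(P[:,:,2]>62)&(P[:,:,2]<76)&(P[:,:,0]>462)&(P[:,:,0]<540); Q=P[m]; print('block top',len(Q),np.median(Q[:,2]),Q[:,:2].min(0),Q[:,:2].max(0))
f=lambda x,y,z:ray(c,x/1.5625-.2,y/1.5625-.2,z).round(1)
for q in((733,237,18),(800,233,18),(748,188,18),(762,467,18),(558,293,69),(773,293,69),(710,532,69)):print(q,f(*q))
E
```

```text
1222 577.2277079969657
-0.53447664 [ 8.6053532e-01 -5.0939071e-01  5.6341943e+02  3.6640244e+01]
block top 15350 67.9803375443753 [465.22616974 -59.08872663] [531.16511903  30.78402335]
(733, 237, 18) [551.2  29.3  18. ]
(800, 233, 18) [575.7  28.4  18. ]
(748, 188, 18) [554.4  46.9  18. ]
(762, 467, 18) [576.4 -75.5  18. ]
(558, 293, 69) [470.2  30.8  69. ]
(773, 293, 69) [529.3  25.   69. ]
(710, 532, 69) [521.  -57.2  69. ]
```

View pics/w9_c.png

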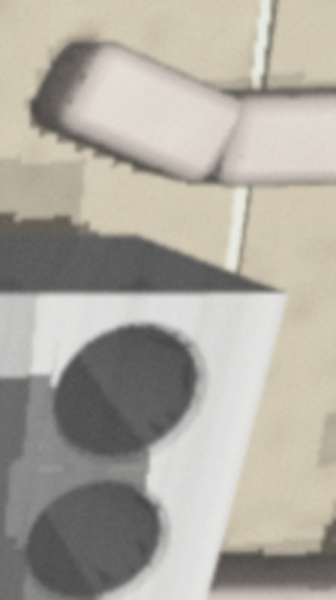

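Emit:
move_arm([
  [[0.0,0,0.002,-0.006,0.006],[0.0,0,0,-0.008,0],[0.0,0,0,-0.005,0],[0.0,0,0,-0.002,0],[0.0,0,0,0,0]],
])

```text
t: 13.0
eef_pos: [419.7, -6.0, 30.0]
orientation: [[0.093, 0.996, -0.006], [0.996, -0.093, 0.004], [0.003, -0.007, -1.0]]
wrist_force: [0.4, 1.1, -4.3]
grip_width: 8.2
```

Emit:
move_arm([
  [[0.0,0,0,-0.003,0],[0.0,0,0,-0.003,0],[0.0,0,0,-0.001,0],[0.0,0,0,0,0]],
])

```text
t: 13.5
eef_pos: [420.5, -6.0, 23.1]
orientation: [[0.093, 0.996, -0.004], [0.996, -0.093, 0.004], [0.003, -0.005, -1.0]]
wrist_force: [-0.4, -0.0, -3.4]
grip_width: 8.0
```

Emit:
move_arm([
  [[0.0,0,0,-0.001,0],[0.0,0,0,0,0],[0.0,0,0,0,0]],
])

```text
t: 13.88
eef_pos: [421.2, -6.1, 22.6]
orientation: [[0.093, 0.996, -0.003], [0.996, -0.093, 0.004], [0.004, -0.003, -1.0]]
wrist_force: [-0.7, 0.2, -2.3]
grip_width: 7.9
```

Emit:
move_arm([
  [[0.0,0.005,-0.0005,0,0],[0.0,0.008,-0.0007,0,0],[0.0,0.01,-0.0009,0,0],[0.0,0.01,-0.0009,0,0],[0.0,0.01,-0.0009,0,0],[0.0,0.008,-0.0007,0,0],[0.0,0.004,-0.0003,0,0],[0.0,0,0,0,0]],
])

```text
t: 14.88
eef_pos: [481.6, -11.5, 22.5]
orientation: [[0.093, 0.996, -0.001], [0.996, -0.093, 0.004], [0.004, -0.001, -1.0]]
wrist_force: [0.6, -0.1, -2.4]
grip_width: 8.1
```

```bash
python3 - <<'E'
from h import *
o=get_obs();print(o['eef_pos'],o['wrist_force'],o['moment'])
p,d,c=save('wrist','w10')
cv2.imwrite('pics/w10_z.png',cv2.resize(p,(800,600),interpolation=cv2.INTER_CUBIC)[:,:,::-1])
E
```

```text
[481.63916995 -11.47055874  22.51652212] [ 0.63360354 -0.11267853 -2.43135673] [-0.09380785 -0.04730302 -0.04322705]
```

View pics/w10_z.png

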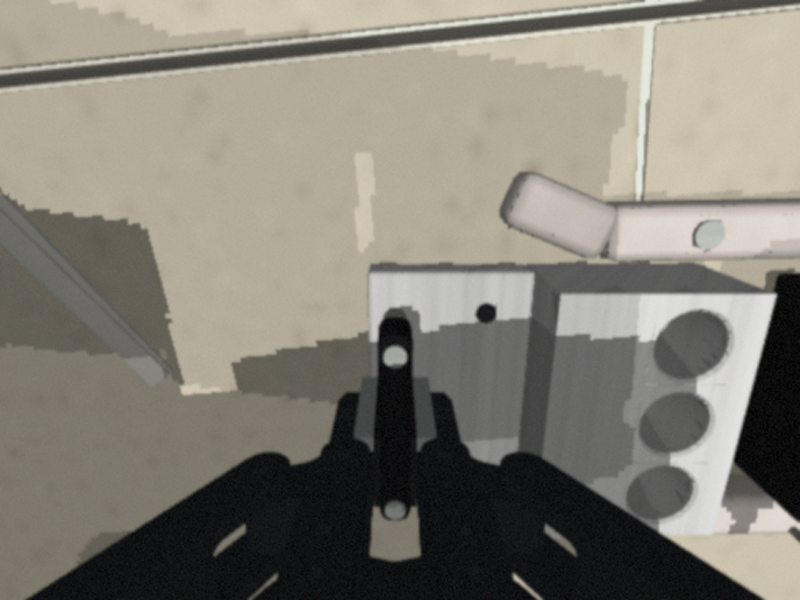

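```bash
python3 - <<'E'
from h import *
p,d,c=load('w10')
g=cv2.cvtColor(p,cv2.COLOR_RGB2GRAY)
cv2.imwrite('pics/w10_c.png',cv2.resize(p[115:200,380:512],(792,510),interpolation=cv2.INTER_CUBIC)[:,:,::-1])
E
```

```text
(no output)
```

View pics/w10_c.png

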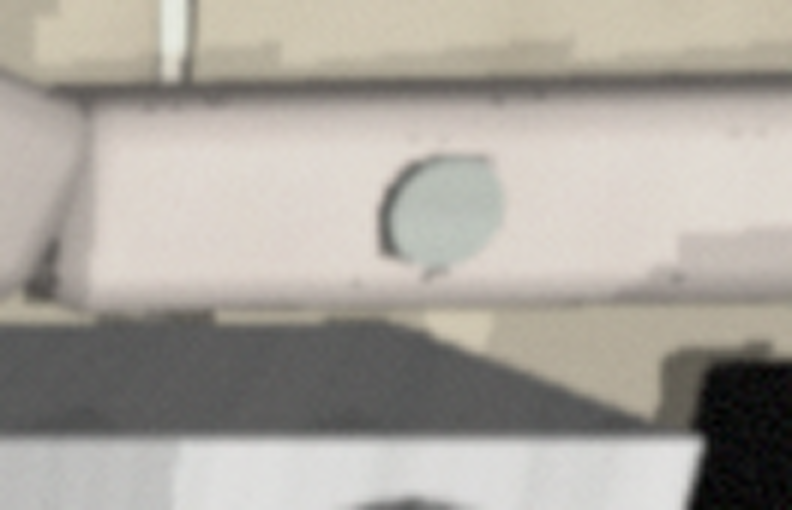

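```bash
python3 - <<'E'
from h import *
p,d,c=load('w10')
f=lambda x,y,z:ray(c,380+(x-2.5)/6,115+(y-2.5)/6,z)
a=f(80,308,18);b=f(792,297,18);o=f(90,97,18);o2=f(792,84,18)
yw=lambda u,v:np.arctan2((v-u)[1],(v-u)[0])
print('foot',a.round(1),b.round(1),yw(a,b),yw(o,o2),'width',(o-a).round(1))
e=f(0,436,38);g=f(700,437,38);print('block top',e.round(1),g.round(1),yw(e,g)); print('block base',f(300,323,0).round(1),'pad topleft front',f(705,365,38).round(1))
n=np.array([-np.sin(-.08),np.cos(-.08),0]); print('gap L at front',((a+b)/2-g)@n, 'mid',((a+b)/2-e)@n)
E
```

```text
foot [555.8  29.3  18. ] [613.8  24.9  18. ] -0.07706121328579325 -0.07467819030572186 width [-0.1 17.2  0. ]
block top [541.6  25.7  38. ] [592.2  20.9  38. ] -0.09431820884544377
block base [584.1  21.1   0. ] pad topleft front [591.7  26.4  38. ]
gap L at front 5.538791295009181 mid 4.810563802942087
```

```bash
python3 - <<'E'
from h import *
p,d,c=load('w10');P=pts(d,c)
for x,y in((715,380),(750,400),(780,380),(780,460)):
    print(P[115+y//6,380+x//6].round(1))
E
```

```text
[617.7  14.4   6.9]
[617.7  13.9  11.1]
[618.5  15.9  12.9]
[616.6  10.2  16.7]
```

Emit:
move_arm([
  [[0.0,0.003,0,0,0.008],[0.0,0.004,-0.0002,0,0.007],[0.0,0.005,-0.0004,0,0],[0.0,0.004,-0.0003,0,0],[0.0,0.002,-0.0001,0,0],[0.0,0,0,0,0]],
])

```text
t: 15.68
eef_pos: [499.8, -12.4, 22.6]
orientation: [[0.077, 0.997, -0.002], [0.997, -0.077, 0.004], [0.003, -0.002, -1.0]]
wrist_force: [-0.4, -0.8, -1.3]
grip_width: 8.0
```

Emit:
move_arm([
  [[0.0,0.003,-0.0002,0,0],[0.0,0.003,-0.0002,0,0],[0.0,0.001,-0.0001,0,0],[0.0,0,0,0,0]],
])

```text
t: 16.18
eef_pos: [507.0, -12.9, 22.5]
orientation: [[0.077, 0.997, -0.002], [0.997, -0.077, 0.004], [0.003, -0.003, -1.0]]
wrist_force: [0.4, -0.7, -1.0]
grip_width: 8.0
```

Emit:
move_arm([
  [[0.0,0.0015,-0.0001,0,0],[0.0,0.0015,-0.0001,0,0],[0.0,0,0,0,0]],
])

```text
t: 16.55
eef_pos: [509.1, -13.2, 22.4]
orientation: [[0.077, 0.997, -0.005], [0.997, -0.077, 0.004], [0.003, -0.005, -1.0]]
wrist_force: [-1.9, -0.2, -1.3]
grip_width: 7.6
```

Emit:
move_arm([
  [[0.0,0.0015,-0.0001,0,0],[0.0,0.0015,-0.0001,0,0],[0.0,0,0,0,0]],
])

```text
t: 16.92
eef_pos: [510.1, -13.3, 22.3]
orientation: [[0.077, 0.997, -0.009], [0.997, -0.077, 0.004], [0.003, -0.009, -1.0]]
wrist_force: [-3.4, 0.7, 0.8]
grip_width: 8.2
```

Emit:
move_arm([
  [[0.0,0.002,-0.0002,0,0],[0.0,0.002,-0.0002,0,0],[0.0,0.001,0,0,0]],
])

```text
t: 17.3
eef_pos: [511.3, -13.3, 22.3]
orientation: [[0.077, 0.997, -0.017], [0.997, -0.077, 0.004], [0.003, -0.017, -1.0]]
wrist_force: [-6.2, 0.0, 4.1]
grip_width: 7.9
```

Emit:
move_arm([
  [[0.0,0.003,-0.0002,0,0],[0.0,0.003,-0.0002,0,0]],
])

```text
t: 17.55
eef_pos: [512.6, -13.4, 22.3]
orientation: [[0.077, 0.997, -0.027], [0.997, -0.077, 0.005], [0.003, -0.027, -1.0]]
wrist_force: [-10.4, 1.1, 6.8]
grip_width: 7.9
```

Emit:
move_arm([
  [[0.0,0,0,0,0],[0.0,0.001,0,0,0]],
])

```text
t: 17.8
eef_pos: [511.5, -13.3, 22.9]
orientation: [[0.077, 0.997, -0.031], [0.997, -0.077, 0.005], [0.003, -0.031, -1.0]]
wrist_force: [-7.7, 0.4, 5.0]
grip_width: 8.0
```

```bash
python3 - <<'E'
from h import *
for i in range(4):
    o=get_obs();print(o['t'],o['eef_pos'].round(2),o['wrist_force'].round(1),o['moment'].round(2),o['grip_width'],o['orientation'][:,2].round(4),abs(o['qd']).max())
    p,d,c=save('wrist','w1%d'%(i+1))
cv2.imwrite('pics/w14_z.png',cv2.resize(p,(800,600),interpolation=cv2.INTER_CUBIC)[:,:,::-1])
p,d,c=save('top','t14')
cv2.imwrite('pics/t14_z.png',cv2.resize(p[120:250,180:330],(690,598),interpolation=cv2.INTER_CUBIC)[:,:,::-1])
E
```

```text
17.8 [511.48 -13.33  22.87] [-7.7  0.4  5. ] [-0.19  0.45 -0.04] 7.986725187604052 [-0.0311  0.0052 -0.9995] 0.023938712806318648
17.85 [511.51 -13.31  22.89] [-7.5  0.4  4.8] [-0.17  0.51  0.02] 7.902565106695512 [-0.0312  0.0052 -0.9995] 0.003647403837566677
17.9 [511.51 -13.34  22.86] [-7.1 -1.4  5. ] [-0.17  0.49  0.04] 8.103709157812386 [-0.0311  0.0052 -0.9995] 0.004144600340505141
17.95 [511.49 -13.32  22.88] [-6.8 -0.6  5. ] [-0.13  0.46  0.04] 7.65994489806171 [-0.0311  0.0052 -0.9995] 0.001525956879873719
```

View pics/w14_z.png

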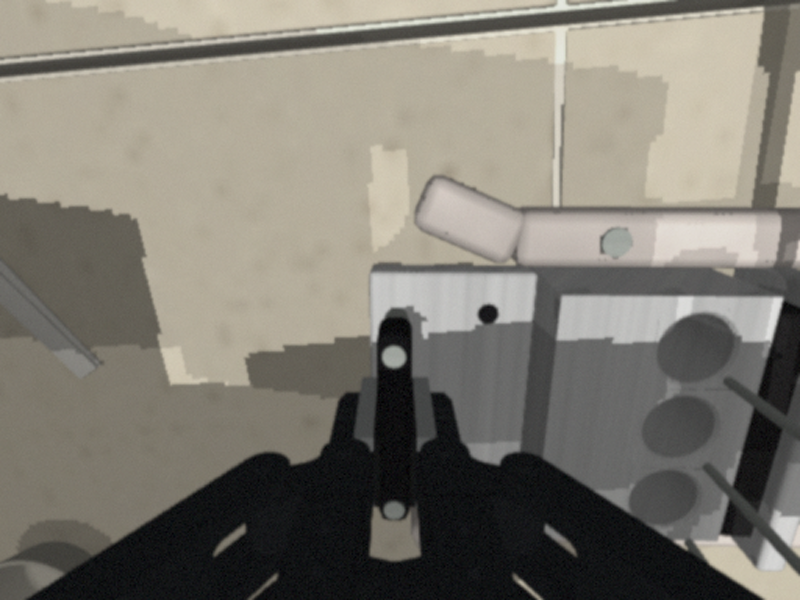

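View pics/t14_z.png

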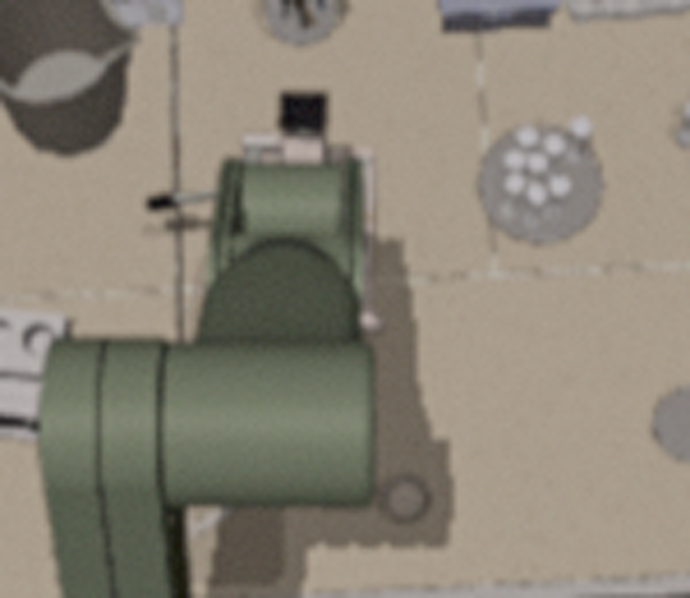

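```bash
cat > tilt.py <<'E'
from h import *
import sys
p,d,c=load(sys.argv[1]); P=pts(d,c)
f=lambda x,y:(int(y/1.5625),int(x/1.5625))
def plane(poly):
    m=np.zeros(d.shape,np.uint8); cv2.fillPoly(m,[np.array([[x/1.5625,y/1.5625] for x,y in poly],np.int32)],1)
    Q=P[m>0]; Q=Q[(Q[:,2]>5)&(Q[:,2]<60)]
    for _ in range(4):
        A=np.c_[Q[:,:2]-Q[:,:2].mean(0),np.ones(len(Q))]; s=np.linalg.lstsq(A,Q[:,2],rcond=None)[0]; r=Q[:,2]-A@s; Q=Q[abs(r)<2.5*r.std()+.1]
    return len(Q),s.round(4),r.std().round(2),Q.mean(0).round(1)
print('bored',plane([(570,305),(650,305),(630,480),(560,440)]))
print('step',plane([(425,280),(530,280),(515,420),(450,420)]))
print('bench',plane([(500,100),(620,100),(620,180),(500,160)]))
m=[(600,100),(700,160)]
E
python3 tilt.py w10; python3 tilt.py w14
```

```text
bored (5010, array([-6.00000e-03,  3.40000e-03,  3.86993e+01]), np.float64(0.54), array([545.5,  -2.4,  38.7]))
step (4820, array([-4.00000e-03,  4.20000e-03,  1.47852e+01]), np.float64(0.56), array([513.1,   2.8,  14.8]))
bench (0, array([0., 0., 0.]), np.float64(nan), array([nan, nan, nan]))
bored (4989, array([-1.26000e-02,  1.90000e-03,  3.87281e+01]), np.float64(0.54), array([575.2,  -2.5,  38.7]))
step (4833, array([-8.70000e-03,  2.20000e-03,  1.49798e+01]), np.float64(0.57), array([542.5,   1.7,  15. ]))
bench (0, array([0., 0., 0.]), np.float64(nan), array([nan, nan, nan]))tilt.py:9: RuntimeWarning: Mean of empty slice.
  A=np.c_[Q[:,:2]-Q[:,:2].mean(0),np.ones(len(Q))]; s=np.linalg.lstsq(A,Q[:,2],rcond=None)[0]; r=Q[:,2]-A@s; Q=Q[abs(r)<2.5*r.std()+.1]
  ret = um.true_divide(
  ret = _var(a, axis=axis, dtype=dtype, out=out, ddof=ddof,
  arrmean = um.true_divide(arrmean, div, out=arrmean,
  ret = ret.dtype.type(ret / rcount)
tilt.py:10: RuntimeWarning: Mean of empty slice.
  return len(Q),s.round(4),r.std().round(2),Q.mean(0).round(1)
tilt.py:9: RuntimeWarning: Mean of empty slice.
  A=np.c_[Q[:,:2]-Q[:,:2].mean(0),np.ones(len(Q))]; s=np.linalg.lstsq(A,Q[:,2],rcond=None)[0]; r=Q[:,2]-A@s; Q=Q[abs(r)<2.5*r.std()+.1]
  ret = um.true_divide(
  ret = _var(a, axis=axis, dtype=dtype, out=out, ddof=ddof,
  arrmean = um.true_divide(arrmean, div, out=arrmean,
  ret = ret.dtype.type(ret / rcount)
tilt.py:10: RuntimeWarning: Mean of empty slice.
  return len(Q),s.round(4),r.std().round(2),Q.mean(0).round(1)
```

Emit:
move_arm([
  [[0.0,0.003,-0.0002,0,0],[0.0,0.003,-0.0002,0,0]],
])

```text
t: 18.3
eef_pos: [512.6, -13.4, 23.2]
orientation: [[0.077, 0.996, -0.041], [0.997, -0.077, 0.006], [0.003, -0.041, -0.999]]
wrist_force: [-11.9, 0.7, 7.7]
grip_width: 8.0
```

```bash
python3 - <<'E'
from h import *
for i in range(5):
    o=get_obs();print(o['t'],o['eef_pos'].round(2),o['wrist_force'].round(1),o['moment'].round(2),o['orientation'][:,2].round(4),abs(o['qd']).max())
    p,d,c=save('wrist','w2%d'%(i+1))
E
python3 tilt.py w25 2>/dev/null
```

```text
18.3 [512.62 -13.39  23.2 ] [-11.9   0.7   7.7] [-0.11  0.95  0.03] [-0.0412  0.0058 -0.9991] 0.06509973550048423
18.35 [512.73 -13.4   23.22] [-10.8   0.8   6.5] [-0.06  0.88  0.01] [-0.0412  0.0059 -0.9991] 0.008323839690360548
18.4 [512.72 -13.44  23.18] [-10.5  -0.1   7.8] [-0.13  0.88 -0.05] [-0.0409  0.0058 -0.9991] 0.006846923403090494
18.45 [512.7  -13.42  23.17] [-10.7   0.7   6.7] [-0.05  0.83 -0.03] [-0.0408  0.0058 -0.9991] 0.0024211484466602883
18.5 [512.71 -13.41  23.17] [-10.5   0.5   6.5] [-0.04  0.82 -0.02] [-0.0407  0.0058 -0.9992] 0.0012283478633226712
bored (4999, array([-1.48000e-02,  1.50000e-03,  3.88594e+01]), np.float64(0.55), array([576.4,  -2.4,  38.9]))
step (4822, array([-1.10000e-02,  2.30000e-03,  1.51675e+01]), np.float64(0.57), array([543.6,   1.8,  15.2]))
bench (0, array([0., 0., 0.]), np.float64(nan), array([nan, nan, nan]))
```

```bash
python3 - <<'E'
from h import *
p,d,c=load('w25')
cv2.imwrite('pics/w25_c.png',cv2.resize(p[125:205,340:512],(774,360),interpolation=cv2.INTER_CUBIC)[:,:,::-1])
E
```

```text
(no output)
```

View pics/w25_c.png

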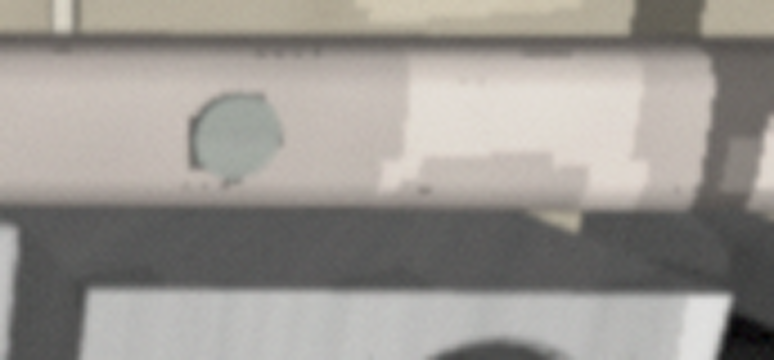

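```bash
python3 - <<'E'
from h import *
p,d,c=load('w25')
f=lambda x,y,z:ray(c,340+(x-1.7)/4.5,125+(y-1.7)/4.5,z)
yw=lambda u,v:np.arctan2((v-u)[1],(v-u)[0])
a,b=f(0,205,18),f(690,208,18);o,o2=f(0,46,18),f(700,46,18);e,g=f(88,290,38.5),f(732,293,37.7)
print(yw(a,b),yw(o,o2),'block',yw(e,g)); n=np.array([.078,.997,0]); print('gap',((a+b)/2-(e+g)/2)@n)
P=pts(d,c)
for u,v in((425,320),(460,345)): print(P[v,u].round(1))
o=get_obs(); print(o['t'],o['wrist_force'].round(1))
E
```

```text
-0.0711865637582676 -0.07145418096976196 block -0.07302575307343587
gap 3.380330370205251
[604.  -55.1  27.2]
[617.2 -62.4  37.5]
18.55 [-10.1   0.5   7.3]
```

```bash
python3 - <<'E'
from h import *
print(finish_job())
E
```

```text
the job is handed in; nothing more can be done
None
```

The three-bore block is in the evaporator, and I handed the job in at 18.6 s with the gripper still holding and pressing it. The interface gives no verdict, so what follows rests on my last checks.

**What I did**
- I pushed the lever down to its stop, where the wrist force rose to about 15 N.
- I gripped the block by its handle and lifted it over the small dish, tweezers and feet. Then I lowered it at the open front and slid it in against the pad.

**Last checks**
- **Push:** the wrist force was steady at about 10 to 10.5 N towards the pad. Friction under the block means the pad itself may get about 1 N less.
- **Square and centred:** the block is within about 0.002 rad of the left foot. The gap to that foot measured 3.4 mm against a nominal 4 mm, so it is centred to about 1 mm.
- **Flat:** the block's slope was about 0.011 to 0.015 rad, of which 0.004 to 0.006 was already there before contact. Its height is within about 1 mm.
- **Lever and needle head:** the lever is still down in the last overhead picture. After the push, the top of the needle manifold measured about 132 mm, against 128 mm expected. I put that down to depth error, because the feet also read about 4 mm high in that picture.

**What was off**
- The gripper leaned about 0.04 rad while pressing, but the block mostly did not follow it.
- Wrist z showed an upward force of about 7 N, from the block's nose pressing on the bench.
- I planned every path clear of the other things and saw none of them move, but I did not re-measure all of them at the end.

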